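# Stand the pestle in the steel holder cup

## Task

Put the wooden pestle away in the plain stainless holder cup: it should end up standing in the cup head down, handle up, and let go. Lower it to the bottom rather than dropping it, keep the cup upright and about where it is, and leave the blue mug and the spice jar where they stand.

Things in the scene. Friction and masses are not known exactly. Their poses are not given: they have to be found in the camera images.
- pestle: Turned wooden pestle, solid, round, 180 mm long, about 160 g, standing upright on the counter on its flat head. Head 38 mm across (foot face 34 mm) over the lowest 45 mm, narrowing to a handle 25 to 27 mm across from 75 to 160 mm up, top end 22 mm across at 180 mm; a good grip is 145 mm up. Origin: centre of the foot; z runs up the pestle to the handle's end.
- cup: Plain cylindrical stainless steel holder cup without handle, empty, loose, about 400 g: 76 mm across outside, 70 mm inside, 110 mm tall, wall 3 mm, floor 4 mm thick. Origin: centre of its underside; z up.
- mug: Blue ceramic drinking mug with a handle on its +y side, loose, empty, mouth 82 mm across, 92 mm tall. Not the place for the pestle; to be left alone. Origin: centre of its underside; z up.
- jar: Closed amber glass spice jar with a red twist cap, loose, 52 mm across, 100 mm tall. To be left alone. Origin: centre of its underside; z up.
There are look-alikes about, which are no part of the job. What is shaped like the cup but green or purple is not meant.

How it is judged:
On the way:
1. the pestle is lifted well clear of the counter (height (world z) of pestle above 0.08 m), for 0.1 s.
At the end, for the whole second after the job is handed in: Pestle released, at rest, foot in the steel cup within 30 mm of its axis and 20 mm above the level of its underside, handle up within 24 degrees of vertical. Cup upright (8 degrees), within 60 mm of its start; mug and jar upright (8 degrees), within 30 mm of theirs (horizontal distance between pestle and cup below 0.03 m and z of pestle in the frame of cup between -0.005 and 0.02 m and angle between pestle's own z axis and vertical below 0.42 rad and angle between each of cup, mug, jar's own z axis and vertical below 0.15 rad and distance of cup from where it was at the start of the episode below 0.06 m and distance of each of mug, jar from where it was at the start of the episode below 0.03 m and linear speed of each of pestle, cup below 0.03 m/s and contact force between pestle and the fingers below 0.5 N); the robot touches nothing.
It fails at once if the pestle is dropped into the cup (falling faster than 0.7 m/s inside it) (horizontal distance between pestle and cup below 0.04 m and z of pestle in the frame of cup below 0.1 m and linear speed of pestle above 0.7 m/s).
It fails at once if the mug or the jar is pushed more than 30 mm or tipped more than 20 degrees (distance of any of mug, jar from where it was at the start of the episode above 0.03 m or angle between any of mug, jar's own z axis and vertical above 0.35 rad).
It fails at once if the steel cup is tipped more than 30 degrees (angle between cup's own z axis and vertical above 0.52 rad).
It also fails if it takes over 40 s, if anything falls off the work surface, if the arm or the gripper's body presses on something with over 40 N, if the wrist force passes 120 N, or if a joint passes its speed limit or range.

## Robot

A 6-joint arm with a two-finger parallel gripper is mounted at the origin on the work surface. World frame = base frame: x ahead of the robot, y to its left, z up, the work surface at z = 0. Lengths are in m, angles in rad, forces in N, time in s.
With the tool pointing down it reaches from about 0.25 to 0.775 m from the base axis. Payload 4 kg.
Tool frame: the origin (TCP) lies between the finger pads; the fingertips stand 25 mm ahead of it and the grasp point (between the pads) lies 6 mm ahead of it (arm.tip_reach is the z of the fingertips in the tool frame, in m); z points along the fingers, y is the direction in which the jaws open and shut (so a half turn about z gives the same grasp; the last joint's range is limited). The gripper opens to 85 mm and grips with 20 to 120 N. Pads are 22 mm wide; open, the fingers measure 114 mm over their backs; the gripper's body (76 mm by 85 mm) begins 54 mm behind the grasp point. The pads swing forward as they close: fully open they stand 13 mm farther back than shut.
Start: joints at [1.062, 0.087, 1.371, -0, 1.684, -0.103], TCP at [0.217, 0.505, 0.256] pointing down, gripper open.
Joint ranges: [-3.1, 3.1], [-0.76, 2.03], [0.27, 2.55], [-1.08, 4.22], [0.17, 2.65], [-2.57, 2.57]. Speed limits (rad/s): [2.79, 2.79, 3.14, 3.14, 3.14, 3.14].

## Interface

Orientations are given as [roll, pitch, yaw] about the fixed x, y, z axes, in that order (R = Rz(yaw) Ry(pitch) Rx(roll)).
In Python, from plant import arm, imaging gives the robot as it stands. Calls block until the motion is done:
- arm.reach(position, orientation): joint-space move of the TCP to a pose.
- arm.servo_line(position, rotation=None, feed=0.15, stop_force=None): straight line of the TCP; rotation=None keeps the orientation; feed is the mean speed in m/s. With stop_force (N) it stops when the force on the tool has changed by that much, and returns True; else False.
- arm.set_joints(angles): joint-space move.
- arm.move_gripper(opening): opening from 0.0 (shut) to 1.0 (fully open); the grip force is fixed at half the most; returns when the fingers have stopped.
- arm.sleep(seconds).
- arm.solve_ik(position, orientation): joint angles nearest the present ones, or None.
- imaging.read_camera(name): name is "scene" or "top" or "wrist"; returns a dict with "image" (480x640x3 uint8, red, green, blue), "vfov" (degrees; the focal length in pixels is half the picture's height over the tangent of half this angle, whatever the lens; pixels are square), "cx", "cy" (the principal point, pixels), "R" (3x3) and "t" (3): a world point X has camera coordinates R X + t; the wrist camera has in their place "mount" (4x4, takes a point from camera to tool coordinates, whose origin is the TCP and whose axes are the flange's). Camera axes: x right, y down, z forward; pixel columns grow to the right and rows downward; lengths in m; the calibration is good to about 2 mm. The wrist camera is an equidistant fisheye: a pixel r from the principal point sees the ray r / f radians off the axis. A picture is of the moment at which its call begins: read the wrist's pose just before it. There is no depth.
A pose or a line that the arm cannot do raises arm.Unreachable and nothing moves.
- arm.hand_in(): hands the job in, once; it reports no verdict.
Readings, each from a call of its own:
- arm.current_time_s(): time.
- arm.current_joints(): joint angles.
- arm.current_qvel(): joint speeds.
- arm.current_joint_torque(): joint torques, N m.
- arm.current_position(): TCP position.
- arm.current_tool_rot(): TCP orientation.
- arm.current_contact_force(): force on the tool from outside, world axes, zero at the start.
- arm.current_wrist_torque(): the same for the moment, N m.
- arm.current_width(): opening from 0.0 (shut) to 1.0 (fully open).
Only numpy, scipy, OpenCV 4.12 (cv2) and the standard library are available. Lean on these libraries where they do the work, as an engineer would, in place of code of your own. Each camera call takes 0.05 s, during which the arm holds its last target. There are 200 camera calls.

## Working session

There is one attempt and no reset: what is moved stays moved. The work goes in short steps, each a Python script; the robot and the scene stay as the last script left them, time stands still between calls to the robot, and variables do not carry over. Pictures are saved under pics/ and viewed, about 8 in all and at most 12, crops included, and the job is handed in when it is done.

```bash
mkdir -p pics; cat > h.py <<'E'
import numpy as np, cv2
from plant import arm, imaging
def ray(c,u,v):
    f=240/np.tan(np.radians(c["vfov"])/2); R=np.array(c["R"]);t=np.array(c["t"])
    d=R.T@np.array([(u-c["cx"])/f,(v-c["cy"])/f,1]); return -R.T@t,d
def onz(c,u,v,z):
    o,d=ray(c,u,v); return o+d*(z-o[2])/d[2]
def proj(c,X):
    f=240/np.tan(np.radians(c["vfov"])/2); p=np.array(c["R"])@np.array(X)+np.array(c["t"]); return c["cx"]+f*p[0]/p[2],c["cy"]+f*p[1]/p[2]
def save(c,n): cv2.imwrite("pics/"+n+".png",cv2.cvtColor(c["image"],cv2.COLOR_RGB2BGR))
E
python3 - <<'E'
from h import *
for n in("top","scene"):
    c=imaging.read_camera(n); save(c,n); print(n,c["vfov"],c["cx"],c["cy"],-np.array(c["R"]).T@np.array(c["t"]),np.array(c["R"]).round(3).tolist())
E
```

```text
top 42.53971582191851 312.7280395946916 244.21184444300923 [ 3.89101809e-01 -9.30126164e-04  1.04168439e+00] [[-0.023, -1.0, -0.013], [-0.997, 0.024, -0.08], [0.08, 0.011, -0.997]]
scene 42.02614231191255 312.23112373567193 245.7559627557598 [0.96589423 0.85068762 0.69522474] [[-0.857, 0.514, -0.023], [0.31, 0.479, -0.821], [-0.411, -0.711, -0.57]]
```

View pics/top.png

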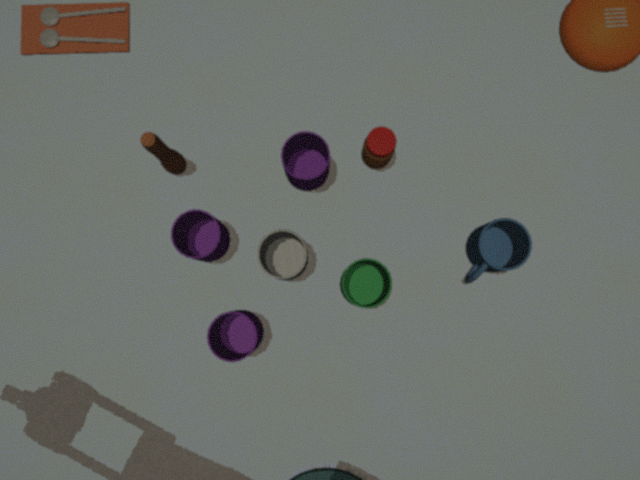

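View pics/scene.png

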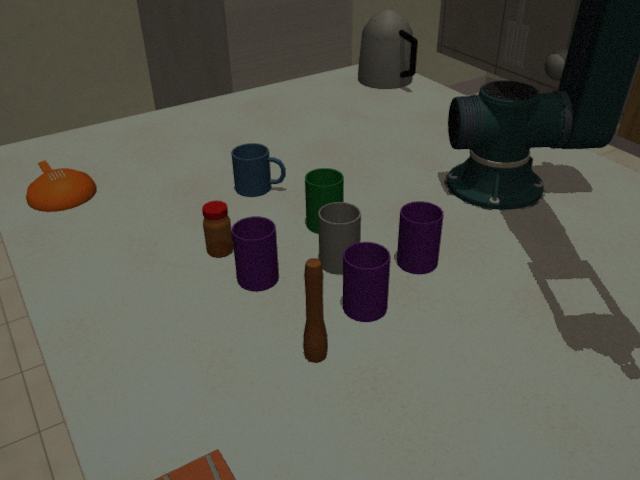

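The top view shows the pestle's top end near (148,139), the steel cup near (284,255), the mug near (500,245) and the jar near (380,142). The scene view agrees: pestle top (314,262), steel cup (340,238). Next I'll take exact measurements.

```bash
python3 - <<'E'
from h import *
c=imaging.read_camera("top"); s=imaging.read_camera("scene")
h=cv2.cvtColor(c["image"],cv2.COLOR_RGB2HSV)
def blobs(m,n,mn=60):
    k,l,st,ce=cv2.connectedComponentsWithStats(m.astype(np.uint8))
    for i in range(1,k):
        if st[i,4]>mn: print(n,st[i],ce[i].round(1))
sub=np.zeros(h.shape[:2],bool); sub[100:200,110:220]=1
blobs((h[...,1]>110)&sub,"pestle"); 
m=(h[...,1]>110)&(h[...,2]>95)&sub
blobs(m,"ptop",20)
u,v=np.argwhere(m).mean(0)[::-1]; P=onz(c,u,v,.18); print("ptop px",u,v,P.round(4),"scene predicts",proj(s,P),"foot top predicts",proj(c,[P[0],P[1],0]))
o1,d1=ray(c,u,v);o2,d2=ray(s,314,263)
k=np.linalg.lstsq(np.c_[d1,-d2],o2-o1,rcond=None)[0]; print("two view",o1+k[0]*d1,o2+k[1]*d2)
blobs((h[...,0]>130)&(h[...,0]<160)&(h[...,1]>100),"purple"); 
for n,a in(("top",(c,240,210,90,90)),("scene",(s,280,190,140,175))):
    q,x,y,w,hh=a; im=cv2.cvtColor(q["image"][y:y+hh,x:x+w],cv2.COLOR_RGB2BGR)
    cv2.imwrite(f"pics/c{n}.png",cv2.resize(im,None,fx=6 if n=="top" else 3,fy=6 if n=="top" else 3,interpolation=cv2.INTER_CUBIC))
E
```

```text
pestle [141 133  45  41 627] [162.6 152.4]
ptop [141 133  13  12 108] [146.5 138.4]
ptop px 146.5462962962963 138.39814814814815 [0.6153 0.2425 0.18  ] scene predicts (np.float64(311.9948341719626), np.float64(262.467984615587)) foot top predicts (np.float64(176.07093318315972), np.float64(164.67044806195824))
two view [0.61539956 0.24261096 0.1794331 ] [0.61303056 0.24414861 0.17924566]
purple [ 282  132   47   58 1821] [306.  160.6]
purple [ 172  211   57   50 1775] [200.4 235.9]
purple [ 208  311   55   50 1785] [235.6 334.5]
```

View pics/ctop.png

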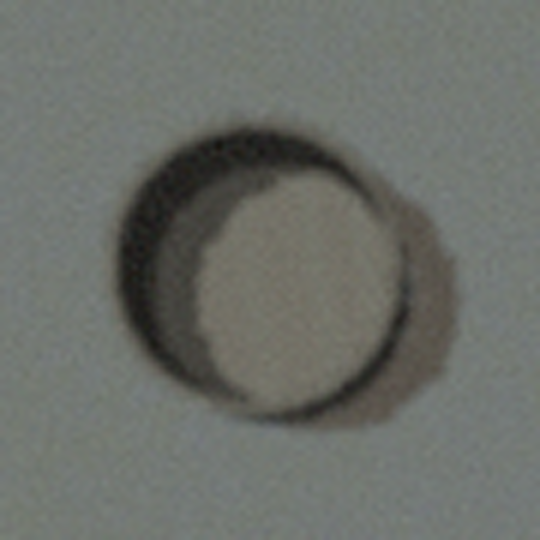

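View pics/cscene.png

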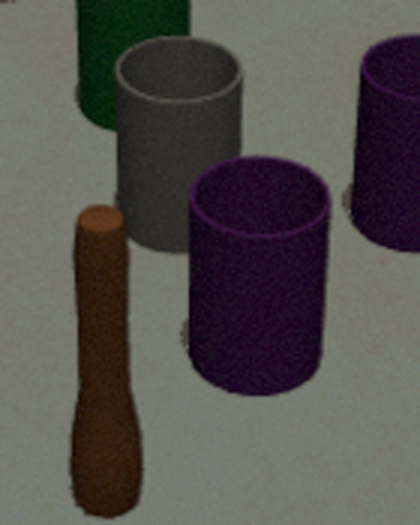

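```bash
python3 - <<'E'
from h import *
c=imaging.read_camera("top"); s=imaging.read_camera("scene")
o1,d1=ray(c,283.7,255.3);o2,d2=ray(s,339.8,213)
k=np.linalg.lstsq(np.c_[d1,-d2],o2-o1,rcond=None)[0]; A,B=o1+k[0]*d1,o2+k[1]*d2
print("cup rim",A,B,"floor px",proj(c,[*A[:2],.004]), "width m",48.3/(240/np.tan(np.radians(c["vfov"])/2))*(1.04-.11))
p=np.array([.6145,.243])
print(arm.current_tool_rot())
for yaw in np.arange(-3,3.2,.5):
    js=[arm.solve_ik(np.r_[q,z],[np.pi,0,yaw]) for q,z in((p,.32),(p,.151),(A[:2],.32),(A[:2],.155))]
    print(round(yaw,2),[None if j is None else np.round(j,2).tolist() for j in js][:3:2], [j is not None for j in js])
E
```

```text
cup rim [0.44822972 0.05413326 0.10676582] [0.44696192 0.05498239 0.10673565] floor px (np.float64(287.3587717973211), np.float64(259.06248909238417)) width m 0.07285820336343253
[-3.14094668e+00 -7.56505601e-05  2.73582311e+00]
-3.0 [[0.29, 0.34, 0.94, 0.0, 1.86, -1.42], [-0.01, -0.14, 1.47, 0.0, 1.81, -1.72]] [True, True, True, True]
-2.5 [[0.29, 0.34, 0.94, 0.0, 1.86, -1.92], [-0.01, -0.14, 1.47, 0.0, 1.81, -2.22]] [True, True, True, True]
-2.0 [[0.29, 0.34, 0.94, 0.0, 1.86, -2.42], None] [True, True, False, False]
-1.5 [None, None] [False, False, False, False]
-1.0 [None, [-0.01, -0.14, 1.47, -0.0, 1.81, 2.57]] [False, False, True, True]
-0.5 [[0.29, 0.34, 0.94, -0.0, 1.86, 2.36], [-0.01, -0.14, 1.47, -0.0, 1.81, 2.07]] [True, True, True, True]
0.0 [[0.29, 0.34, 0.94, -0.0, 1.86, 1.86], [-0.01, -0.14, 1.47, -0.0, 1.81, 1.57]] [True, True, True, True]
0.5 [[0.29, 0.34, 0.94, -0.0, 1.86, 1.36], [-0.01, -0.14, 1.47, -0.0, 1.81, 1.07]] [True, True, True, True]
1.0 [[0.29, 0.34, 0.94, -0.0, 1.86, 0.86], [-0.01, -0.14, 1.47, -0.0, 1.81, 0.57]] [True, True, True, True]
1.5 [[0.29, 0.34, 0.94, -0.0, 1.86, 0.36], [-0.01, -0.14, 1.47, -0.0, 1.81, 0.07]] [True, True, True, True]
2.0 [[0.29, 0.34, 0.94, 0.0, 1.86, -0.14], [-0.01, -0.14, 1.47, 0.0, 1.81, -0.43]] [True, True, True, True]
2.5 [[0.29, 0.34, 0.94, 0.0, 1.86, -0.64], [-0.01, -0.14, 1.47, 0.0, 1.81, -0.93]] [True, True, True, True]
3.0 [[0.29, 0.34, 0.94, 0.0, 1.86, -1.14], [-0.01, -0.14, 1.47, 0.0, 1.81, -1.43]] [True, True, True, True]
```

```bash
python3 - <<'E'
from h import *
R=[np.pi,0,2.0]
arm.move_gripper(1.0)
arm.reach([.6145,.243,.29],R)
print("hit",arm.servo_line([.6145,.243,.151],feed=.12,stop_force=8))
arm.move_gripper(0.0); print("width",arm.current_width()*85, arm.current_contact_force())
arm.servo_line([.6145,.243,.321],feed=.12)
arm.sleep(.3); print(arm.current_width()*85,arm.current_contact_force(),arm.current_position(),arm.current_time_s())
c=imaging.read_camera("top"); s=imaging.read_camera("scene")
im=np.hstack([c["image"][60:330,60:400],s["image"][100:370,180:520]]); save({"image":im},"lift")
print([proj(s,[.6145,.243,z]) for z in(.17,.35)])
E
```

```text
hit False
width 24.924756782443293 [-0.35624753 -0.45068448  1.39216839]
24.845341783489374 [-0.02182454  0.5655567  -2.37118054] [0.61443441 0.24299004 0.32062842] 6.0167
[(np.float64(312.8229022544325), np.float64(268.2400428623427)), (np.float64(309.514251280243), np.float64(151.80540581390784))]
```

View pics/lift.png

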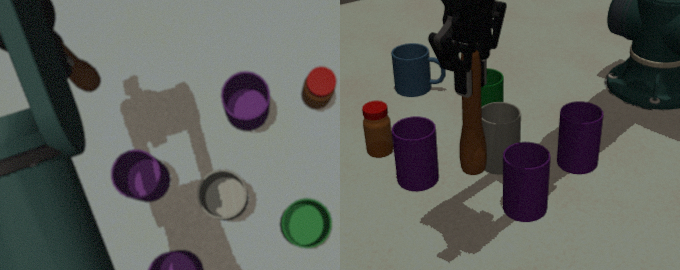

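The pestle is gripped (width 25 mm) and hangs upright. Its foot is at scene pixel (310,272), against (313,268) predicted. Next I'll carry it over the cup and check before lowering.

```bash
python3 - <<'E'
from h import *
arm.servo_line([.4475,.0543,.321],feed=.12)
arm.servo_line([.4475,.0543,.285],feed=.1); arm.sleep(.3)
s=imaging.read_camera("scene"); c=imaging.read_camera("top")
a=s["image"][120:320,240:440]; b=c["image"][170:370,180:380]
save({"image":cv2.resize(np.hstack([b,a]),None,fx=2,fy=2)},"over")
print(proj(s,[.4475,.0543,.134]),proj(s,[.4475,.0543,.11]),arm.current_position(),arm.current_width()*85,arm.current_time_s())
E
```

```text
(np.float64(339.3604602360984), np.float64(199.72920879151593)) (np.float64(339.3409636167167), np.float64(211.35833746509167)) [0.44764549 0.0542735  0.28542781] 24.94647103741336 9.275
```

View pics/over.png

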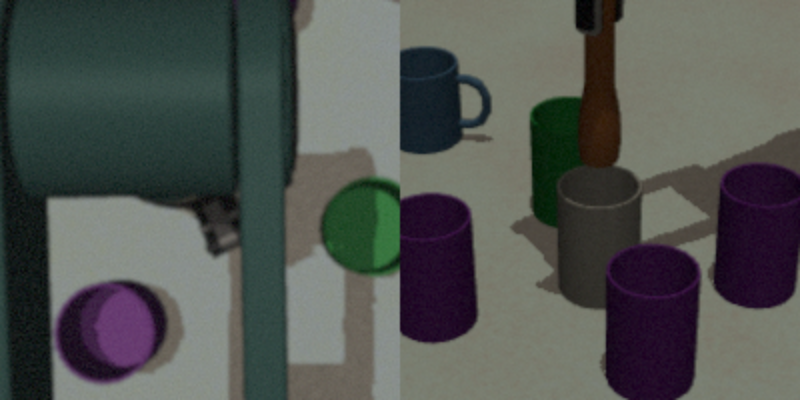

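The pestle foot is centred over the steel cup: foot at about (600,165) in the right half, cup mouth centre at about (599,187), which matches the prediction. I'll lower it slowly with a force stop.

```bash
python3 - <<'E'
from h import *
h=arm.servo_line([.4475,.0543,.17],feed=.07,stop_force=6); print(h,arm.current_position(),arm.current_contact_force())
if not h:
    h=arm.servo_line([.4475,.0543,.147],feed=.02,stop_force=4); print(h,arm.current_position(),arm.current_contact_force())
s=imaging.read_camera("scene"); save({"image":cv2.resize(s["image"][120:320,240:440],None,fx=2,fy=2)},"low")
print(arm.current_time_s(),arm.current_width()*85)
E
```

```text
False [0.44778234 0.05431    0.17049848] [ 0.70889708  0.11289589 -1.95980743]
True [0.44740452 0.05425078 0.15527365] [-0.076729    0.36073537  4.34343224]
11.875 25.350427852735184
```

View pics/low.png

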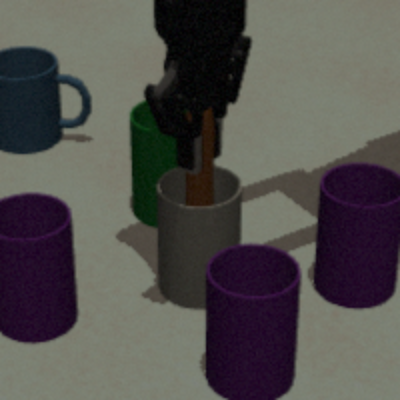

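Contact came at TCP z = 0.155, as expected for the cup floor, and the pestle stands in the steel cup. I'll release it and retreat straight up.

```bash
python3 - <<'E'
from h import *
arm.move_gripper(1.0); arm.sleep(.3)
p=arm.current_position()
print(arm.servo_line([p[0],p[1],.30],feed=.08,stop_force=8),arm.current_contact_force())
arm.reach([.30,.35,.34],[np.pi,0,2.0]); arm.sleep(.3)
s=imaging.read_camera("scene"); c=imaging.read_camera("top")
save({"image":cv2.resize(np.hstack([c["image"][110:310,220:420],s["image"][120:320,240:440]]),None,fx=2,fy=2)},"end")
print([proj(c,[.4475,.0543,z]) for z in(.004,.184)],[proj(s,[.4475,.0543,z]) for z in(.11,.184)],arm.current_width(),arm.current_position(),arm.current_time_s())
E
```

```text
False [-0.51322912  0.63007886 -0.00182672]
[(np.float64(287.26832847458775), np.float64(259.4968895944501)), (np.float64(280.2669657924923), np.float64(252.40706016661673))] [(np.float64(339.3409636167167), np.float64(211.35833746509167)), (np.float64(339.40267743603516), np.float64(174.54795861213353))] 1.0003722973564202 [0.30035492 0.34967675 0.33995296] 16.425
```

View pics/end.png

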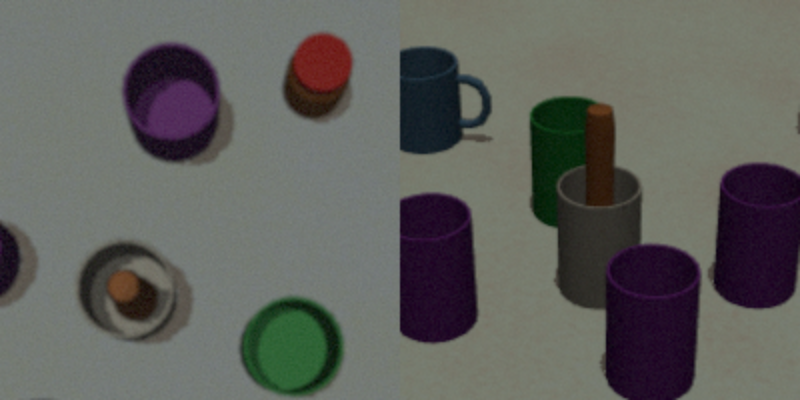

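The pestle's top end is at (281,253) in the top view and (340,174) in the scene view. Both match an upright pestle on the cup's axis. The cup, jar and mug look unmoved, so I'm handing in.

```bash
python3 -c "
from plant import arm
arm.hand_in(); print(arm.current_time_s())"
```

```text
the job is handed in; nothing more can be done
the job is handed in; nothing more can be done
```

The pestle is standing head down in the steel cup, handle up and released, and I handed the job in at about 16.5 s of the 40 s allowed. I gripped it 145 mm up, carried it over the cup and lowered it until it touched the cup floor at TCP height 0.155 m, as predicted.

- **Pestle:** in both final views its top end was within about 1 px of where an upright pestle on the cup's axis should appear.
- **Cup, mug and jar:** the steel cup and the visible part of the mug were where they started in the pictures. The jar also looked unmoved in the final top view.
- **Gripper:** it was fully open, clear of everything and showed under 1 N of contact force.

No check failed. The only mismatch was that the cup rim measured about 3 mm low between the two views, close to the calibration error. The hand-in reported no verdict.

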